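# Tongs over the rinsing jar

## Robot

A 6-joint arm with a two-finger parallel gripper is mounted at the origin on a cart in front of the work surface, level with it; the furniture and walls round the work are solid. World frame = base frame: x ahead of the robot, y to its left, z up, the work surface at z = 0. Lengths are in m, angles in degrees, forces in N, time in s.
With the tool pointing down it reaches from about 0.35 to 0.975 m from the base axis. Payload 7.1 kg.
Tool frame: the origin (TCP) lies midway between the tips of the shut fingers; the grasp point (between the pads) lies behind it (bot.grip_depth is the z of the grasp point in the tool frame, in m); z points along the fingers, y is the line along which they close (so a half turn about z gives the same grasp; the last joint's range is limited). The gripper opens to 88 mm and grips with 3 to 60 N. Pads are 20 mm wide; open, the fingers measure 115 mm over their backs; the gripper's body (75 mm by 178 mm) begins 61 mm behind the grasp point.
Start: joints at [-1.089, 24.242, 93.386, -0, 62.372, -1.089], TCP at [0.625, 0, 0.223] pointing down, gripper open.
Joint ranges: [-172.04, 172.04], [-51.8, 120.97], [4.93, 147.93], [-75.15, 255.16], [6.16, 154.13], [-145.62, 145.62]. Speed limits (degrees/s): [136.94, 136.94, 172.46, 180, 180, 180].

## Interface

Orientations are given as a 3x3 rotation matrix whose columns are the frame's x, y, z axes.
In Python, from cell import bot, vision, order, models gives the robot as it stands.
- The arm moves only by the tool apply_moves, never from a script. Its arguments are lists of equal length, an entry for each row: "gripper": the finger opening in m, from 0 to 0.0878; "translation": the shift along the world's x, y, z in m, a list of three; "angular": the turn, a rotation vector about the world's x, y, z in degrees, a list of three. In form: {"gripper": [gripper, ...], "translation": [[x, y, z], ...], "angular": [[ax, ay, az], ...]}. A call has 1 to 10 rows; each row shifts and turns the commanded pose from where the row before left it; what a row does not reach is not made up. A row lasts 1/10 s, in which the tool goes at most 50 mm and 8.59 degrees, less where a joint would pass 70% of its speed; a pose out of reach is approached as far as the arm can. A call with a gripper value outside its range is refused whole. The fingers move at their own pace and stop on an object; "grip_force" is the grip in N (left out, the last holds). Time passes only in rows, so rows that do not move let the fingers close. It gives the time, the measured TCP pose, the force, the opening and the grip force at its end, in the units of the state.
- bot.observe(): the state, without advancing time (a new reading comes with each control period).
- vision.grab_frame(name): name is "scene" or "side" or "wrist"; returns the picture (420x560x3 uint8, red, green, blue); there is no depth.
- vision.camera_model(name): a dict with "camera_matrix" (3x3 intrinsics, pixels), "position" and "orientation" of the camera in the world. Camera axes: x right, y down, z forward; pixel columns grow to the right and rows downward; lengths in m; the calibration is good to about 2 mm. A picture is of the moment at which its call begins: read the wrist's pose just before it. camera_model takes no time and is no camera call; for the wrist camera it gives the pose at the moment of the call.
- order.close_job(): hands the job in; it is judged then, once.
Trained networks look in the newest picture that a camera, given by its name, has taken for a name from the list of things; names that differ only in an ending like _2 or _b are one class to them, and where a whole thing is asked for, a point or a joint stands for the part that bears it (a point fixed in the world has none). Each returns a list of dicts, best first, with "score" (0 to 1); they miss things now and then, are a little off and sometimes report something else, mostly with a low value. They report only what shows in the picture. A call takes as long as a camera call. They do not tell look-alikes from the thing itself.
- models.masks_of(label, camera): "region" (420x560 bool, what is visible of it) and "centre" ([row, column] in pixels, amid what is visible of it).
- models.landmark_of(label, camera): "centre" ([row, column] in pixels: a listed point, or the origin of a listed thing).
The state is a dict: "time_s": time; "joint_positions": joint angles; "qvel": joint speeds; "effort": joint torques, N m; "ee_pos": TCP position; "orientation": TCP orientation; "force": force on the tool from outside, world axes, zero at the start; "moment": the same for the moment, N m; "grip_width": opening from 0.0 (shut) to 1.0 (fully open); "grip_force": force on a finger pad.
Only numpy, scipy, OpenCV 4.12 (cv2) and the standard library are available. Lean on these libraries where they do the work, as an engineer would, in place of code of your own. Each camera call takes 0.05 s, during which the arm holds its last target. There are 200 camera calls.

## Task

Get the paint-soiled eraser ready for rinsing: first set the water jar upright on the round cork mat, wholly on it, and let go. Then take the red-tipped spring tongs, close them on the blue and white eraser, lift it and finish while still holding it in the tongs over the middle of the jar's mouth, 2 to 10 cm clear above the rim, without letting go. Only the tongs may touch the eraser, never the gripper or arm; don't tip the jar over, and leave the bottles and the tape roll where they are.

Things in the scene. Friction and masses are not known exactly. Their poses are not given: they have to be found in the camera images.
- water_jar: Open clear glass jar, 62 mm across, 96 mm high, 0.24 to 0.39 kg, standing upright. Origin: centre of its underside; z up along its axis. Grasp from above across its diameter, about 55 mm above its foot.
- cork_mat: Round brown cork mat, 100 mm across, 6 mm thick, fixed to the worktop. Origin: centre of its underside.
- eraser: Block eraser, blue sleeve and white end, 23 x 45 x 13 mm (x, y, z), 20 to 42 g, lying flat. Origin: centre of its underside; its y axis runs along its 45 mm length, x across its 23 mm width (pinch it across x).
- tongs: Steel spring tongs, red sleeves and tips, 70 g, lying flat, both arms in the horizontal plane; 24 mm high, 225 mm long. Origin: on the midline between the grip sleeves, at the underside; x points to the tips (hinge axis at x = -91 mm), z up; arms left (+y) and right (-y). Squeezed from above across the sleeves (closing along y), both arms swing in equally. Centre of mass at x = -15 mm.
- tongs_tip (a point): Point midway between the red tip pads, 91 mm ahead of the origin of tongs, 11 mm above the underside. Pads: 36 mm long, 6 mm thick, 22 mm high from the underside up, 54 mm apart inside when open, 43 mm with the sleeves squeezed to 53 mm; parallel when closed on the eraser.
- tongs_left: Left arm (+y) of the tongs; origin as of tongs when open. Sleeves: 52 mm long, 22 mm high, from x = -26 to 26 mm; outer faces 58 mm apart with the tongs open, about 42 mm with the tips closed on the 23 mm wide eraser. A spring pushes the sleeves outward with 7 N each (open) to 10 N (closed), so a part-closed gripper (about 53 mm) carries the open tongs.
- tongs_right: Right arm (-y) of the tongs, the mirror image of the left; origin as of tongs when open.
- bottle_grey: Bystander: grey paint bottle with blue cap, 67 mm across, 184 mm high; origin: centre of its underside.
- bottle_yellow: Bystander: yellow paint bottle with blue cap, 90 mm across, 226 mm high; origin: centre of its underside.
- gaffer_tape: Bystander: roll of black tape lying flat, 109 mm across, 50 mm high; origin: centre of its underside.
Not all that is in view belongs to the job. There is more than one size of the cork_mat; the one meant has the size given above.

How it is judged (in metres and radians):
On the way, in this order (a step that is already met when the one before it is completed fails the run):
1. the jar stands upright on the cork mat, released (horizontal distance between water_jar and cork_mat below 0.022 m and angle between water_jar's own z axis and vertical below 0.12 rad and height (world z) of water_jar between 0.003 and 0.01 m and contact force between the fingers and water_jar below 0.1 N and linear speed of water_jar below 0.03 m/s), for 0.2 s.
2. the tongs, held by the fingers, are closed on the eraser and have lifted it (contact force between each of tongs_left, tongs_right and eraser above 0.3 N and contact force between the fingers and tongs above 0.5 N and height (world z) of eraser above 0.03 m), for 0.2 s.
At the end, for the whole second after the job is handed in: Jar upright (0.12 rad) on the mat, within 22 mm of its centre, touching neither fingers nor tongs. Fingers hold the tongs; both arms press the eraser (over 0.3 N), at rest, within 35 mm of the jar's axis, its origin 106 to 240 mm above the jar's foot, touching neither jar nor fingers (horizontal distance between water_jar and cork_mat below 0.022 m and angle between water_jar's own z axis and vertical below 0.12 rad and height (world z) of water_jar between 0.003 and 0.01 m and contact force between the fingers and water_jar below 0.1 N and contact force between each of tongs_left, tongs_right and eraser above 0.3 N and contact force between the fingers and tongs above 0.5 N and horizontal distance between eraser and water_jar below 0.035 m and z of eraser in the frame of water_jar between 0.106 and 0.24 m and contact force between each of eraser, tongs and water_jar below 0.05 N and contact force between the fingers and eraser below 0.05 N and linear speed of eraser below 0.03 m/s); the arm keeps its last pose, push and grip.
It fails at once if the gripper or arm touches the eraser (contact force between any of the fingers, the arm and eraser above 0.3 N).
It fails at once if the jar is tipped over (angle between water_jar's own z axis and vertical above 0.6 rad).
It fails at once if a bottle or the tape roll is moved by more than 30 mm (distance of any of bottle_grey, bottle_yellow, gaffer_tape from where it was at the start of the episode above 0.03 m).
It also fails if it takes over 72 s, if anything falls off the work surface, if the arm or the gripper's body presses on something with over 40 N, if the wrist force passes 120 N, or if a joint passes its speed limit or range.

## Working session

There is one attempt and no reset: what is moved stays moved. The work goes in short steps, Python scripts to look and compute and a tool call to move; the robot and the scene stay as the last step left them, time stands still between calls to the robot, and variables do not carry over. Pictures are saved under pics/ and viewed, at most 10 in all, crops included, and the job is handed in when it is done.

Besides the shell and the picture viewer there is one more tool, called after "Request:" by a JSON object that holds its "fn" and its "kwargs". apply_moves: Moves the arm, as the interface text tells. Its arguments: {"type":"object","properties":{"gripper":{"type":"array"},"translation":{"type":"array"},"angular":{"type":"array"},"grip_force":{"type":"number"}},"required":["gripper","translation","angular"]}

```bash
mkdir -p pics; cat > h.py <<'E'
import numpy as np, cv2
from cell import bot, vision, order, models
def ray(cam,rc,z):
    m=vision.camera_model(cam);K=np.array(m["camera_matrix"]);R=np.array(m["orientation"]);p=np.array(m["position"])
    d=R@np.linalg.solve(K,[rc[1],rc[0],1.]);return p+d*(z-p[2])/d[2]
def proj(cam,P):
    m=vision.camera_model(cam);K=np.array(m["camera_matrix"]);R=np.array(m["orientation"]);p=np.array(m["position"])
    q=K@(R.T@(np.array(P)-p));return q[:2]/q[2]
def save(cam,n):
    f=vision.grab_frame(cam);cv2.imwrite(f"pics/{n}.png",f[:,:,::-1]);return f
E
python3 - <<'E'
from h import *
print(bot.grip_depth,bot.observe()["time_s"])
fs=[save(c,c) for c in("scene","side","wrist")]
cv2.imwrite("pics/a.png",cv2.resize(np.vstack([np.hstack(fs[:2])]),(800,300))[:,:,::-1])
for c in("scene","side"):
  m=vision.camera_model(c);print(c,np.round(m["position"],3),np.round(m["orientation"],2).tolist())
  for l,z in(("water_jar",0),("cork_mat",0),("eraser",0),("tongs",0),("tongs_tip",.011),("bottle_grey",0),("bottle_yellow",0),("gaffer_tape",0)):
    for d in models.landmark_of(l,c)[:3]:print(l,round(d["score"],2),np.round(d["centre"]),np.round(ray(c,d["centre"],z),3))
E
```

```text
-0.0187 0.0
scene [ 0.071 -0.614  0.925] [[0.77, -0.48, 0.42], [-0.64, -0.57, 0.51], [-0.01, -0.66, -0.75]]
water_jar 0.59 [275. 285.] [ 0.439 -0.186  0.   ]
cork_mat 0.97 [253. 238.] [ 0.384 -0.043  0.   ]
cork_mat 0.89 [195. 278.] [0.619 0.06  0.   ]
cork_mat 0.75 [209. 222.] [0.444 0.13  0.   ]
eraser 0.42 [274. 359.] [ 0.599 -0.313  0.   ]
eraser 0.41 [155. 277.] [0.742 0.216 0.   ]
tongs 0.56 [210. 222.] [0.441 0.125 0.   ]
tongs_tip 0.73 [189. 234.] [0.519 0.167 0.011]
bottle_grey 0.54 [158. 275.] [0.728 0.207 0.   ]
bottle_yellow 0.73 [144. 259.] [0.732 0.307 0.   ]
gaffer_tape 0.82 [350. 309.] [ 0.349 -0.381  0.   ]
side [ 0.516 -0.949  0.641] [[1.0, -0.05, 0.04], [-0.07, -0.56, 0.83], [-0.02, -0.83, -0.56]]
water_jar 0.76 [258. 237.] [ 0.444 -0.195  0.   ]
cork_mat 0.97 [223. 214.] [ 0.378 -0.043  0.   ]
cork_mat 0.83 [199. 294.] [0.607 0.06  0.   ]
cork_mat 0.44 [191. 335.] [0.738 0.093 0.   ]
tongs 0.66 [186. 239.] [0.443 0.153 0.   ]
bottle_grey 0.73 [172. 328.] [0.734 0.214 0.   ]
bottle_yellow 0.69 [158. 327.] [0.747 0.32  0.   ]
gaffer_tape 0.97 [320. 194.] [ 0.36 -0.38  0.  ]
```

View pics/scene.png

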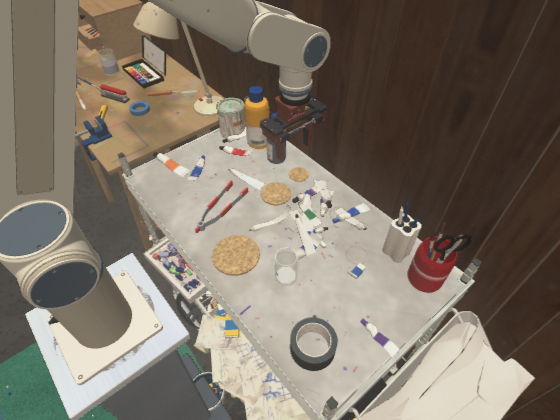

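View pics/side.png

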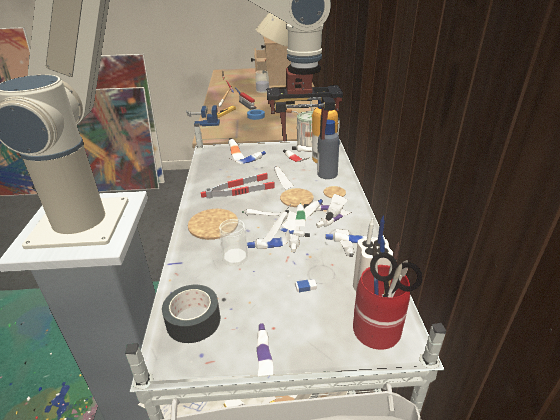

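The scene view shows the jar near (285,270), mats at (236,254), (276,193) and (299,174), the tongs from the hinge at (197,230) to the tips near (240,187), and the eraser at (357,270). The side view agrees, with the eraser at (305,286). Next I measure mat sizes and the tongs and eraser orientation.

```bash
python3 - <<'E'
from h import *
for c in("scene","side"):
  vision.grab_frame(c)
  for l,z in(("cork_mat",.006),("eraser",.013),("tongs",.022),("water_jar",.0),):
    for d in models.masks_of(l,c)[:4]:
      cs=max(cv2.findContours(d["region"].astype(np.uint8),0,1)[0],key=cv2.contourArea)[:,0]
      P=np.array([ray(c,(v,u),z)[:2] for u,v in cs],np.float32)
      r=cv2.minAreaRect(P)
      print(c,l,round(d["score"],2),np.round(d["centre"]),np.round(r[0],3),np.round(r[1],3),round(r[2],1))
E
```

```text
scene cork_mat 0.95 [194. 277.] [0.614 0.069] [0.099 0.098] 49.8
scene cork_mat 0.74 [255. 239.] [ 0.373 -0.047] [0.134 0.133] 49.9
scene cork_mat 0.55 [171. 297.] [0.732 0.086] [0.069 0.065] 49.2
scene eraser 0.28 [206. 228.] [0.459 0.113] [0.185 0.02 ] 11.5
scene tongs 0.79 [207. 213.] [0.432 0.125] [0.227 0.074] 18.2
scene water_jar 0.77 [266. 283.] [ 0.461 -0.161] [0.126 0.067] 48.5
side cork_mat 0.83 [197. 296.] [0.613 0.065] [0.095 0.096] 17.4
side cork_mat 0.72 [192. 336.] [0.729 0.082] [0.064 0.057] 13.0
side eraser 0.53 [283. 304.] [ 0.598 -0.314] [0.046 0.036] 10.5
side eraser 0.18 [186. 237.] [0.436 0.128] [0.222 0.1  ] 18.2
side tongs 0.79 [186. 237.] [0.436 0.113] [0.22  0.099] 17.4
side tongs 0.66 [121. 316.] [0.731 0.516] [0.535 0.038] 80.0
side water_jar 0.63 [242. 235.] [ 0.431 -0.123] [0.07  0.196] 3.6
side water_jar 0.5 [181. 240.] [0.445 0.181] [0.194 0.044] 21.1
```

View pics/wrist.png

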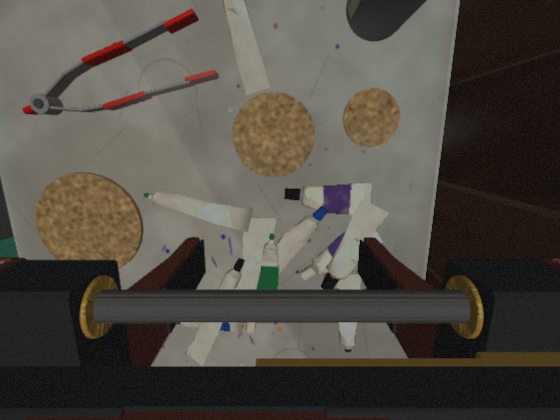

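The wrist view shows the 100 mm mat at (273,134), the tongs at the upper left with hinge (40,103) and tips at (182,20) and (201,76).

```bash
cat >> h.py <<'E'
def reds(cam,f,z,lo=150):
    h=cv2.cvtColor(f,cv2.COLOR_RGB2HSV)
    m=(((h[...,0]<8)|(h[...,0]>172))&(h[...,1]>lo)&(h[...,2]>60)).astype(np.uint8)
    n,L,s,c=cv2.connectedComponentsWithStats(m)
    for i in range(1,n):
        if s[i,4]>60:
            cs=max(cv2.findContours((L==i).astype(np.uint8),0,1)[0],key=cv2.contourArea)[:,0]
            P=np.array([ray(cam,(v,u),z)[:2] for u,v in cs],np.float32);r=cv2.minAreaRect(P)
            print("red",np.round(c[i]),s[i,4],np.round(r[0],4),np.round(r[1],3),round(r[2],1))
E
python3 - <<'E'
from h import *
o=bot.observe();print(np.round(o["orientation"],3).tolist(),o["ee_pos"])
m=vision.camera_model("wrist");print(m)
f=vision.grab_frame("wrist");reds("wrist",f,.022)
for d in models.masks_of("cork_mat","wrist"):
  cs=max(cv2.findContours(d["region"].astype(np.uint8),0,1)[0],key=cv2.contourArea)[:,0]
  P=np.array([ray("wrist",(v,u),.006)[:2] for u,v in cs],np.float32)
  print(d["score"],cv2.minEnclosingCircle(P))
for l,z in(("tongs",0),("tongs_tip",.011)):
  for d in models.landmark_of(l,"wrist"):print(l,d["score"],d["centre"],ray("wrist",d["centre"],z))
E
```

```text
[[-0.0, 1.0, 0.0], [1.0, 0.0, 0.0], [0.0, 0.0, -1.0]] [6.24993073e-01 2.46099007e-05 2.22663242e-01]
{'camera_matrix': array([[302.49354918,   0.        , 281.15334686],
       [  0.        , 302.49354918, 212.90356686],
       [  0.        ,   0.        ,   1.        ]]), 'position': array([0.62505025, 0.06518657, 0.38549926]), 'orientation': array([[ 9.99999745e-01,  5.10665925e-04, -4.99128314e-04],
       [ 3.75255515e-04, -9.70497773e-01, -2.41109792e-01],
       [-6.07529472e-04,  2.41109543e-01, -9.70497717e-01]])}
red [178.  19.] 207 [0.5144 0.1886] [0.036 0.006] 23.3
red [102.  52.] 281 [0.4288 0.1558] [0.05  0.007] 21.3
red [199.  75.] 97 [0.5329 0.1321] [0.034 0.004] 13.5
red [122. 100.] 208 [0.4449 0.1064] [0.05  0.005] 16.8
red [ 27. 110.] 61 [0.3348 0.0959] [0.01  0.008] 16.5
0.84 ((0.7316635847091675, 0.08919648826122284), 0.033918168395757675)
0.69 ((0.37388890981674194, -0.04432811588048935), 0.07030405849218369)
0.68 ((0.6150213479995728, 0.06847371906042099), 0.05011334642767906)
```

Request:
{"fn": "apply_moves", "kwargs": {"gripper": [0.0878,0.0878,0.0878,0.0878,0.0878,0.0878,0.0878,0.0878,0.0878], "translation": [[-0.024,-0.035,0],[-0.024,-0.035,0],[-0.024,-0.035,0],[-0.024,-0.035,0],[-0.024,-0.035,0],[-0.024,-0.035,0],[-0.024,-0.035,0],[-0.017,-0.025,0],[0,0,0]], "angular": [[0,0,0],[0,0,0],[0,0,0],[0,0,0],[0,0,0],[0,0,0],[0,0,0],[0,0,0],[0,0,0]]}}

```text
time_s: 2.55
ee_pos: [0.4383, -0.2723, 0.2229]
orientation: [[0.004, 1.0, -0.0], [1.0, -0.004, -0.001], [-0.001, -0.0, -1.0]]
force: [-0.4, 0.2, -0.1]
grip_width: 1.002
grip_force: 0.0
```

```bash
python3 - <<'E'
from h import *
o=bot.observe();print(o["ee_pos"],o["time_s"])
f=save("wrist","w2")
for l,z in(("water_jar",0),("eraser",0)):
  for d in models.landmark_of(l,"wrist"):print(l,d["score"],d["centre"],ray("wrist",d["centre"],z))
for l,z in(("water_jar",0.096),("eraser",0.013)):
  for d in models.masks_of(l,"wrist"):
    cs=max(cv2.findContours(d["region"].astype(np.uint8),0,1)[0],key=cv2.contourArea)[:,0]
    P=np.array([ray("wrist",(v,u),z)[:2] for u,v in cs],np.float32)
    print(l,d["score"],d["centre"],cv2.minEnclosingCircle(P),cv2.minAreaRect(P))
E
```

```text
[ 0.43829935 -0.27234218  0.22285881] 2.55
water_jar 0.68 [123.5, 280.2] [ 0.4388122  -0.18815021  0.        ]
eraser 0.87 [210.8, 403.5] [ 0.60063788 -0.2974606   0.        ]
eraser 0.55 [121.1, 276.3] [ 0.43432449 -0.18475789  0.        ]
water_jar 0.92 [114.0, 279.6] ((0.44040200114250183, -0.18684114515781403), 0.03016112931072712) ((0.4399752616882324, -0.18629297614097595), (0.0582476481795311, 0.05827660486102104), 47.343292236328125)
eraser 0.98 [210.7, 403.9] ((0.598348081111908, -0.2997690439224243), 0.024543460458517075) ((0.5987185835838318, -0.3003249168395996), (0.04684649780392647, 0.02784125506877899), 4.908422946929932)
```

View pics/w2.png

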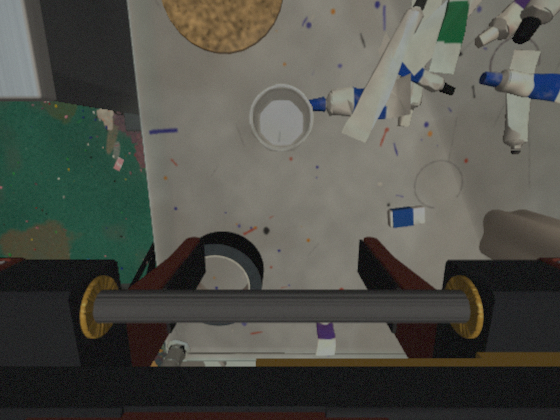

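The wrist view shows the jar rim at (280,117), the eraser lying along world x at (405,216), and the tape below the gripper at (215,278). Grasping the jar.

Request:
{"fn": "apply_moves", "kwargs": {"gripper": [0.0878,0.0878,0.0878,0.0878,0.0878,0.0878,0.0878,0.0878,0.0878,0.0878], "translation": [[0,0.04,0],[0,0.043,0],[0,0,-0.02],[0,0,-0.04],[0,0,-0.04],[0,0,-0.035],[0,0,-0.03],[0,0,-0.022],[0,0,0],[0,0,0]], "angular": [[0,0,0],[0,0,0],[0,0,0],[0,0,0],[0,0,0],[0,0,0],[0,0,0],[0,0,0],[0,0,0],[0,0,0]]}}

```text
time_s: 3.8
ee_pos: [0.4404, -0.1863, 0.0357]
orientation: [[-0.001, 1.0, -0.001], [1.0, 0.001, 0.0], [0.0, -0.001, -1.0]]
force: [-0.1, 1.0, 0.6]
grip_width: 1.004
grip_force: 0.0
```

Request:
{"fn": "apply_moves", "kwargs": {"gripper": [0.05,0.05,0.05,0.05,0.05,0.05,0.05,0.05], "translation": [[0,0,0],[0,0,0],[0,0,0],[0,0,0],[0,0,0],[0,0,0],[0,0,0],[0,0,0]], "angular": [[0,0,0],[0,0,0],[0,0,0],[0,0,0],[0,0,0],[0,0,0],[0,0,0],[0,0,0]], "grip_force": 25}}

```text
time_s: 4.6
ee_pos: [0.4396, -0.1869, 0.0363]
orientation: [[0.0, 1.0, -0.0], [1.0, -0.0, 0.0], [0.0, -0.0, -1.0]]
force: [-2.8, 1.1, 7.8]
grip_width: 0.696
grip_force: 25.0
```

Request:
{"fn": "apply_moves", "kwargs": {"gripper": [0.05,0.05,0.05,0.05,0.05,0.05,0.05,0.05,0.05,0.05], "translation": [[0,0,0.02],[0,0,0.03],[0,0,0.03],[0.02,0.03,0],[0.025,0.036,0],[0.025,0.036,0],[0.025,0.036,0],[0.025,0.036,0],[0.025,0.036,0],[0.0175,0.028,0]], "angular": [[0,0,0],[0,0,0],[0,0,0],[0,0,0],[0,0,0],[0,0,0],[0,0,0],[0,0,0],[0,0,0],[0,0,0]]}}

```text
time_s: 5.6
ee_pos: [0.6036, 0.0532, 0.1155]
orientation: [[-0.001, 1.0, 0.0], [1.0, 0.001, 0.0], [0.0, 0.0, -1.0]]
force: [0.6, -0.4, -3.3]
grip_width: 0.692
grip_force: 25.0
```

Request:
{"fn": "apply_moves", "kwargs": {"gripper": [0.05,0.05,0.05,0.05,0.05,0.05,0.05,0.05], "translation": [[0.012,0.011,0],[0,0,0],[0,0,-0.02],[0,0,-0.025],[0,0,-0.015],[0,0,-0.008],[0,0,0],[0,0,0]], "angular": [[0,0,0],[0,0,0],[0,0,0],[0,0,0],[0,0,0],[0,0,0],[0,0,0],[0,0,0]]}}

```text
time_s: 6.4
ee_pos: [0.6148, 0.0618, 0.0482]
orientation: [[0.0, 1.0, 0.001], [1.0, -0.0, 0.0], [0.0, 0.001, -1.0]]
force: [-0.0, -0.0, -3.6]
grip_width: 0.692
grip_force: 25.0
```

```bash
python3 - <<'E'
from h import *
o=bot.observe();print(o["ee_pos"],o["force"])
fs=[]
for c in("scene","side"):
  f=vision.grab_frame(c)
  fs.append(cv2.resize(f[130:230,220:360],(392,280)))
cv2.imwrite("pics/b.png",np.hstack(fs)[:,:,::-1])
E
```

```text
[0.61483273 0.06176604 0.04818136] [-3.40043492e-02 -2.41268591e-03 -3.56367828e+00]
```

View pics/b.png

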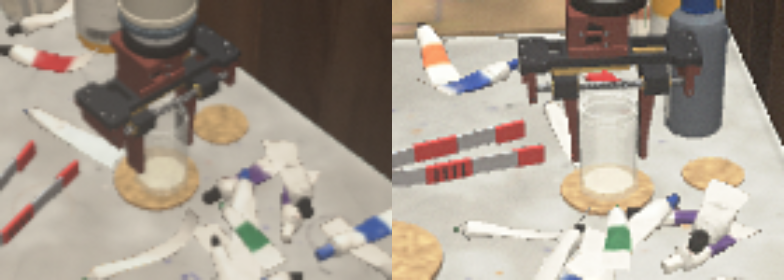

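The jar hangs just above the mat and is near its centre in both views. I shift it 6 mm in y, lower and release.

Request:
{"fn": "apply_moves", "kwargs": {"gripper": [0.05,0.05,0.05,0.05,0.05,0.0878,0.0878,0.0878,0.0878,0.0878], "translation": [[0,0.006,0],[0,0,-0.003],[0,0,-0.003],[0,0,0],[0,0,0],[0,0,0],[0,0,0],[0,0,0],[0,0,0],[0,0,0]], "angular": [[0,0,0],[0,0,0],[0,0,0],[0,0,0],[0,0,0],[0,0,0],[0,0,0],[0,0,0],[0,0,0],[0,0,0]]}}

```text
time_s: 7.5
ee_pos: [0.6145, 0.068, 0.0416]
orientation: [[0.0, 1.0, -0.0], [1.0, -0.0, -0.0], [-0.0, -0.0, -1.0]]
force: [-0.5, 1.1, -1.0]
grip_width: 1.0
grip_force: 0.0
```

Request:
{"fn": "apply_moves", "kwargs": {"gripper": [0.0878,0.0878,0.0878,0.0878,0.0878,0.0878,0.0878,0.0878], "translation": [[0,0,0.03],[0,0,0.045],[0,0,0.05],[0,0,0.045],[0,-0.02,0.01],[0,-0.05,0],[0,-0.03,0],[0,0,0]], "angular": [[0,0,0],[0,0,0],[0,0,0],[0,0,0],[0,0,0],[0,0,0],[0,0,0],[0,0,0]]}}

```text
time_s: 8.3
ee_pos: [0.6144, -0.0353, 0.2219]
orientation: [[0.003, 1.0, 0.0], [1.0, -0.003, -0.001], [-0.001, 0.0, -1.0]]
force: [-0.4, 0.4, 0.5]
grip_width: 0.999
grip_force: 0.0
```

```bash
python3 - <<'E'
from h import *
f=vision.grab_frame("wrist");reds("wrist",f,.022)
print(bot.observe()["ee_pos"])
for l,z in(("water_jar",0.102),("cork_mat",0.006)):
  for d in models.masks_of(l,"wrist"):
    cs=max(cv2.findContours(d["region"].astype(np.uint8),0,1)[0],key=cv2.contourArea)[:,0]
    P=np.array([ray("wrist",(v,u),z)[:2] for u,v in cs],np.float32)
    print(l,d["score"],d["centre"],cv2.minEnclosingCircle(P))
for l,z in(("water_jar",.006),("cork_mat",0)):
  for d in models.landmark_of(l,"wrist"):print(l,d["score"],d["centre"],ray("wrist",d["centre"],z))
E
```

```text
red [106.  16.] 295 [0.4285 0.1581] [0.051 0.006] 20.8
red [207.  41.] 177 [0.5334 0.1328] [0.034 0.007] 13.5
red [128.  67.] 261 [0.4452 0.1081] [0.051 0.006] 16.3
red [29. 77.] 69 [0.335  0.0977] [0.012 0.007] 16.1
[ 0.61431608 -0.03357357  0.22172193]
water_jar 0.74 [93.9, 279.6] ((0.6146804690361023, 0.06745593994855881), 0.030952606350183487)
cork_mat 0.69 [85.5, 378.8] ((0.7309083938598633, 0.09256087243556976), 0.03431279957294464)
cork_mat 0.68 [196.1, 90.5] ((0.37387555837631226, -0.04159519076347351), 0.06985723972320557)
cork_mat 0.67 [136.9, 274.9] ((0.6139401197433472, 0.07248075306415558), 0.05085064843297005)
water_jar 0.93 [106.7, 278.8] [0.61130025 0.06974304 0.006     ]
cork_mat 0.86 [200.6, 90.5] [ 0.36697732 -0.0451726   0.        ]
cork_mat 0.74 [88.5, 376.2] [0.72689478 0.09116931 0.        ]
```

Request:
{"fn": "apply_moves", "kwargs": {"gripper": [0.0878,0.0878,0.0878,0.0878,0.0878,0.0878,0.0878,0.0878,0.0878,0.0878], "translation": [[-0.0197,0.0182,0],[-0.0197,0.0182,0],[-0.0197,0.0182,0],[-0.0197,0.0182,0],[-0.0197,0.0182,0],[-0.0197,0.0182,0],[-0.0197,0.0182,0],[-0.0197,0.0182,0],[-0.0199,0.0184,0],[0,0,0]], "angular": [[0,0,-7.92],[0,0,-7.92],[0,0,-7.92],[0,0,-7.92],[0,0,-7.92],[0,0,-7.92],[0,0,-7.92],[0,0,-7.92],[0,0,-7.94],[0,0,0]]}}

```text
time_s: 9.55
ee_pos: [0.4346, 0.134, 0.2215]
orientation: [[0.947, 0.322, -0.001], [0.322, -0.947, 0.0], [-0.001, -0.001, -1.0]]
force: [-0.4, 0.1, 1.3]
grip_width: 0.998
grip_force: 0.0
```

Request:
{"fn": "apply_moves", "kwargs": {"gripper": [0.0878,0.0878], "translation": [[0,0,0],[0,0,0]], "angular": [[0,0,0],[0,0,0]]}}

```text
time_s: 9.75
ee_pos: [0.4377, 0.1322, 0.2218]
orientation: [[0.946, 0.323, 0.001], [0.323, -0.946, 0.0], [0.001, 0.0, -1.0]]
force: [-0.2, -0.2, -0.1]
grip_width: 1.002
grip_force: 0.0
```

```bash
python3 - <<'E'
from h import *
f=save("wrist","w3");reds("wrist",f,.022)
o=bot.observe();print(o["ee_pos"],o["joint_positions"],np.round(o["orientation"],3).tolist())
E
```

```text
red [255. 115.] 152 [0.5135 0.1884] [0.034 0.006] 23.5
red [307. 115.] 159 [0.5326 0.1324] [0.034 0.006] 13.2
red [260. 193.] 191 [0.4292 0.1564] [0.049 0.006] 20.9
red [302. 193.] 201 [0.4453 0.1071] [0.05  0.006] 16.3
[0.43776484 0.13190142 0.22176076] [ 1.52827898e+01  1.00506218e+01  1.13957506e+02 -1.12916609e-02
  5.59614286e+01  8.64907564e+01] [[0.947, 0.322, 0.001], [0.322, -0.947, -0.0], [0.001, 0.0, -1.0]]
```

View pics/w3.png

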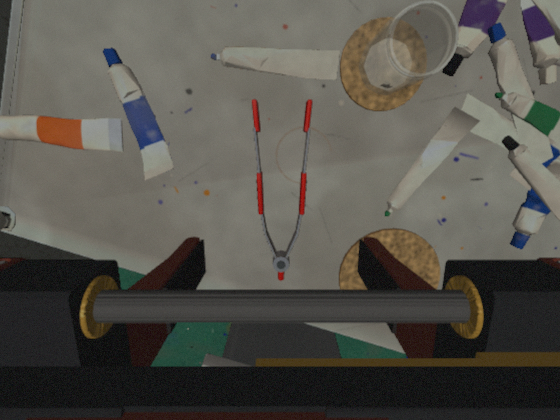

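The tongs sit symmetric about column 281, sleeves at row 193, directly under the TCP with the yaw aligned. Descending to grasp.

Request:
{"fn": "apply_moves", "kwargs": {"gripper": [0.0878,0.0878,0.0878,0.0878,0.0878,0.0878,0.0878,0.0878,0.0878], "translation": [[0,0,-0.03],[0,0,-0.045],[0,0,-0.045],[0,0,-0.04],[0,0,-0.03],[0,0,-0.018],[0,0,-0.01],[0,0,0],[0,0,0]], "angular": [[0,0,0],[0,0,0],[0,0,0],[0,0,0],[0,0,0],[0,0,0],[0,0,0],[0,0,0],[0,0,0]]}}

```text
time_s: 10.7
ee_pos: [0.4377, 0.1319, 0.0041]
orientation: [[0.947, 0.321, 0.001], [0.321, -0.947, 0.0], [0.001, 0.0, -1.0]]
force: [0.1, 0.2, 0.4]
grip_width: 1.002
grip_force: 0.0
```

Request:
{"fn": "apply_moves", "kwargs": {"gripper": [0.07,0.06,0.056,0.053,0.053,0.053,0.053,0.053], "translation": [[0,0,0],[0,0,0],[0,0,0],[0,0,0],[0,0,0],[0,0,0],[0,0,0],[0,0,0]], "angular": [[0,0,0],[0,0,0],[0,0,0],[0,0,0],[0,0,0],[0,0,0],[0,0,0],[0,0,0]], "grip_force": 40}}

```text
time_s: 11.5
ee_pos: [0.4379, 0.1323, 0.0041]
orientation: [[0.947, 0.321, 0.002], [0.321, -0.947, 0.001], [0.002, 0.0, -1.0]]
force: [0.8, 0.1, 7.0]
grip_width: 0.605
grip_force: 9.9
```

Request:
{"fn": "apply_moves", "kwargs": {"gripper": [0.053,0.053,0.053,0.053,0.053,0.053,0.053,0.053,0.053,0.053], "translation": [[0,0,0.015],[0,0,0.03],[0,0,0.035],[0,0,0.035],[0,0,0.035],[0.002,-0.02,0],[0.005,-0.035,0],[0.005,-0.035,0],[0.005,-0.035,0],[0.005,-0.035,0]], "angular": [[0,0,0],[0,0,0],[0,0,0],[0,0,0],[0,0,0],[0,0,0],[0,0,-2],[0,0,-2],[0,0,-2],[0,0,-2]]}}

```text
time_s: 12.5
ee_pos: [0.4585, -0.0292, 0.1535]
orientation: [[0.983, 0.184, -0.001], [0.184, -0.983, 0.0], [-0.001, -0.0, -1.0]]
force: [0.1, 0.3, -0.4]
grip_width: 0.608
grip_force: 7.6
```

Request:
{"fn": "apply_moves", "kwargs": {"gripper": [0.053,0.053,0.053,0.053,0.053,0.053,0.053,0.053,0.053,0.053], "translation": [[0.005,-0.035,0],[0.006,-0.04,0],[0.006,-0.04,0],[0.006,-0.04,0],[0.006,-0.04,0],[0.006,-0.04,0],[0.006,-0.033,0],[0,-0.015,0],[0,0,0],[0,0,0]], "angular": [[0,0,-2],[0,0,-2],[0,0,-2],[0,0,0],[0,0,0],[0,0,0],[0,0,0],[0,0,0],[0,0,0],[0,0,0]]}}

```text
time_s: 13.5
ee_pos: [0.4992, -0.3098, 0.1531]
orientation: [[0.997, 0.082, -0.002], [0.082, -0.997, 0.001], [-0.001, -0.001, -1.0]]
force: [0.3, 1.0, -1.0]
grip_width: 0.606
grip_force: 7.6
```

```bash
python3 - <<'E'
from h import *
o=bot.observe();print(o["time_s"],o["ee_pos"],np.round(o["orientation"],3).tolist(),o["grip_width"])
f=save("wrist","w4");reds("wrist",f,o["ee_pos"][2]+.018)
for l,z in(("eraser",0.013),):
  for d in models.masks_of(l,"wrist"):
    cs=max(cv2.findContours(d["region"].astype(np.uint8),0,1)[0],key=cv2.contourArea)[:,0]
    P=np.array([ray("wrist",(v,u),z)[:2] for u,v in cs],np.float32)
    print(l,d["score"],d["centre"],cv2.minAreaRect(P))
E
```

```text
13.5 [ 0.49915032 -0.30979219  0.15311125] [[0.997, 0.082, -0.002], [0.082, -0.997, 0.001], [-0.001, -0.001, -1.0]] 0.6059016666143408
red [226.  78.] 923 [ 0.5873 -0.2779] [0.036 0.007] 11.7
red [335.  81.] 1237 [ 0.5911 -0.3259] [0.036 0.008] 1.1
red [236. 254.] 978 [ 0.506  -0.2862] [0.041 0.008] 4.9
red [325. 254.] 1093 [ 0.5098 -0.3315] [0.041 0.008] 4.3
eraser 0.56 [96.6, 284.6] ((0.5993245244026184, -0.30586981773376465), (0.045065104961395264, 0.02267518639564514), 7.502439975738525)
```

View pics/w4.png

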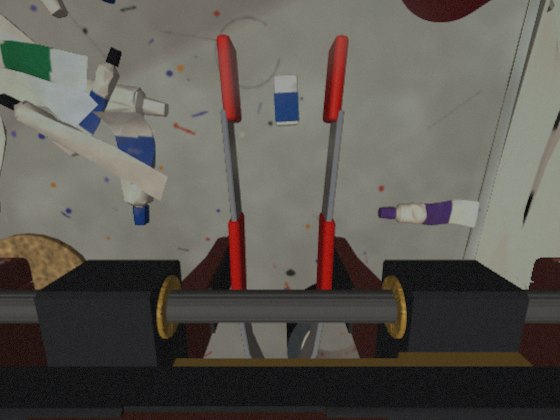

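The eraser is at (286,98), midway between the pads (226 and 335) and slightly rotated. Adjusting, then one more measurement.

Request:
{"fn": "apply_moves", "kwargs": {"gripper": [0.053,0.053,0.053,0.053,0.053,0.053], "translation": [[0.009,-0.0065,0],[0,0,-0.03],[0,0,-0.03],[0,0,-0.02],[0,0,0],[0,0,0]], "angular": [[0,0,2.5],[0,0,0],[0,0,0],[0,0,0],[0,0,0],[0,0,0]]}}

```text
time_s: 14.2
ee_pos: [0.5091, -0.3165, 0.074]
orientation: [[0.992, 0.126, -0.001], [0.126, -0.992, 0.0], [-0.0, -0.0, -1.0]]
force: [0.5, -0.2, -0.3]
grip_width: 0.605
grip_force: 7.6
```

```bash
python3 - <<'E'
from h import *
o=bot.observe();print(o["time_s"],o["ee_pos"],np.round(o["orientation"],3).tolist(),o["grip_width"])
f=save("wrist","w5");reds("wrist",f,o["ee_pos"][2]+.018)
for l,z in(("eraser",0.013),):
  for d in models.masks_of(l,"wrist"):
    cs=max(cv2.findContours(d["region"].astype(np.uint8),0,1)[0],key=cv2.contourArea)[:,0]
    P=np.array([ray("wrist",(v,u),z)[:2] for u,v in cs],np.float32)
    print(l,d["score"],d["centre"],cv2.minAreaRect(P))
E
```

```text
14.2 [ 0.50910918 -0.31652405  0.07397124] [[0.992, 0.126, -0.001], [0.126, -0.992, 0.0], [-0.0, -0.0, -1.0]] 0.6047915123828834
red [226.  78.] 895 [ 0.5963 -0.2816] [0.036 0.007] 14.2
red [335.  81.] 1228 [ 0.6022 -0.3297] [0.036 0.008] 3.3
red [236. 253.] 950 [ 0.5151 -0.2935] [0.041 0.008] 7.4
red [325. 254.] 1093 [ 0.5208 -0.3388] [0.041 0.008] 6.7
eraser 0.98 [95.7, 281.7] ((0.6002513766288757, -0.3076571226119995), (0.04451333358883858, 0.022651614621281624), 6.619951248168945)
```

Request:
{"fn": "apply_moves", "kwargs": {"gripper": [0.053,0.053,0.053,0.053,0.053], "translation": [[0.001,-0.0015,-0.02],[0,0,-0.025],[0,0,-0.015],[0,0,-0.01],[0,0,0]], "angular": [[0,0,0],[0,0,0],[0,0,0],[0,0,0],[0,0,0]]}}

```text
time_s: 14.8
ee_pos: [0.5101, -0.319, 0.0034]
orientation: [[0.992, 0.125, -0.0], [0.125, -0.992, 0.0], [-0.0, -0.0, -1.0]]
force: [0.2, 0.4, -1.0]
grip_width: 0.605
grip_force: 7.6
```

Request:
{"fn": "apply_moves", "kwargs": {"gripper": [0.05,0.047,0.044,0.042,0.04,0.036,0.033,0.033,0.033,0.033], "translation": [[0,0,0],[0,0,0],[0,0,0],[0,0,0],[0,0,0],[0,0,0],[0,0,0],[0,0,0],[0,0,0],[0,0,0]], "angular": [[0,0,0],[0,0,0],[0,0,0],[0,0,0],[0,0,0],[0,0,0],[0,0,0],[0,0,0],[0,0,0],[0,0,0]], "grip_force": 30}}

```text
time_s: 15.8
ee_pos: [0.5101, -0.3191, 0.0037]
orientation: [[0.992, 0.125, 0.0], [0.125, -0.992, -0.0], [0.0, 0.0, -1.0]]
force: [0.6, -0.5, 0.5]
grip_width: 0.483
grip_force: 30.0
```

Request:
{"fn": "apply_moves", "kwargs": {"gripper": [0.033,0.033,0.033,0.033,0.033,0.033,0.033,0.033,0.033,0.033], "translation": [[0,0,0.01],[0,0,0.02],[0,0,0.03],[0,0,0.03],[0,0,0.03],[0,0,0.03],[0,0,0.015],[0,0,0],[0,0,0],[0,0,0]], "angular": [[0,0,0],[0,0,0],[0,0,0],[0,0,0],[0,0,0],[0,0,0],[0,0,0],[0,0,0],[0,0,0],[0,0,0]]}}

```text
time_s: 16.8
ee_pos: [0.509, -0.3183, 0.1669]
orientation: [[0.992, 0.125, -0.003], [0.125, -0.992, 0.002], [-0.002, -0.002, -1.0]]
force: [-0.5, 0.6, -1.0]
grip_width: 0.484
grip_force: 30.0
```

```bash
python3 - <<'E'
from h import *
o=bot.observe();print(o["time_s"],o["ee_pos"],o["grip_width"],o["grip_force"])
f=save("wrist","w6");reds("wrist",f,o["ee_pos"][2]+.018)
for d in models.masks_of("eraser","wrist"):
    cs=max(cv2.findContours(d["region"].astype(np.uint8),0,1)[0],key=cv2.contourArea)[:,0]
    P=np.array([ray("wrist",(v,u),o["ee_pos"][2]+.009)[:2] for u,v in cs],np.float32)
    print(d["score"],d["centre"],cv2.minAreaRect(P))
g=vision.grab_frame("side")
cv2.imwrite("pics/c.png",np.hstack([f,g])[:,:,::-1][:, :])
cv2.imwrite("pics/c.png",cv2.resize(cv2.imread("pics/c.png"),(800,300)))
E
```

```text
16.8 [ 0.50896021 -0.31833089  0.16693621] 0.48384729445565144 29.958788752555847
red [411.   3.] 119 [ 0.6347 -0.3584] [0.003 0.011] 7.2
red [249.  80.] 915 [ 0.5969 -0.2936] [0.036 0.006] 6.7
red [314.  80.] 1062 [ 0.6004 -0.3215] [0.036 0.006] 7.2
red [247. 254.] 918 [ 0.515  -0.3002] [0.04  0.007] 5.3
red [315. 254.] 939 [ 0.5194 -0.3349] [0.041 0.007] 9.8
0.72 [82.4, 279.9] ((0.5974375605583191, -0.308231383562088), (0.044304270297288895, 0.02246570773422718), 6.2001214027404785)
```

View pics/c.png

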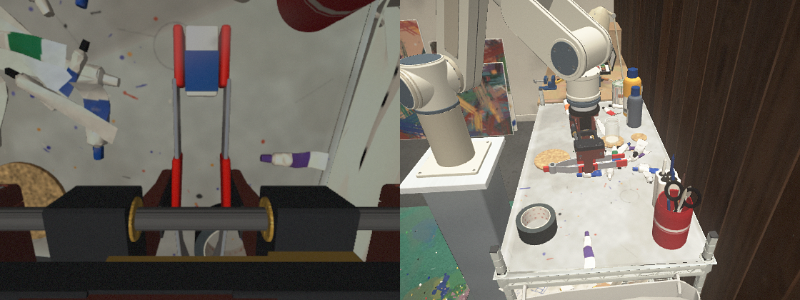

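The eraser is clamped between the pads (centre near (202,60) in the left image) and lifted. Moving it over the jar.

Request:
{"fn": "apply_moves", "kwargs": {"gripper": [0.033,0.033,0.033,0.033,0.033,0.033,0.033,0.033,0.033,0.033], "translation": [[0,0.017,0],[0.002,0.03,0],[0.002,0.04,0],[0.002,0.04,0],[0.002,0.04,0],[0.002,0.04,0],[0.002,0.04,0],[0.002,0.04,0],[0.002,0.04,0],[0,0.025,0]], "angular": [[0,0,0],[0,0,0],[0,0,0],[0,0,0],[0,0,0],[0,0,0],[0,0,0],[0,0,0],[0,0,0],[0,0,0]]}}

```text
time_s: 17.95
ee_pos: [0.5251, 0.0363, 0.1684]
orientation: [[0.992, 0.127, -0.001], [0.127, -0.992, 0.001], [-0.001, -0.001, -1.0]]
force: [0.4, 0.1, -2.4]
grip_width: 0.488
grip_force: 30.0
```

Request:
{"fn": "apply_moves", "kwargs": {"gripper": [0.033,0.033,0.033,0.033,0.033,0.033,0.033,0.033], "translation": [[0,0.015,0],[0,0.01,0],[0,0,0],[0,0,0],[0,0,0],[0,0,0],[0,0,0],[0,0,0]], "angular": [[0,0,0],[0,0,0],[0,0,0],[0,0,0],[0,0,0],[0,0,0],[0,0,0],[0,0,0]]}}

```text
time_s: 18.75
ee_pos: [0.526, 0.0576, 0.1687]
orientation: [[0.992, 0.125, -0.0], [0.125, -0.992, 0.0], [-0.0, -0.0, -1.0]]
force: [-0.1, 0.5, -0.8]
grip_width: 0.484
grip_force: 30.0
```

```bash
python3 - <<'E'
from h import *
o=bot.observe();print(o["time_s"],o["ee_pos"],o["grip_width"],o["grip_force"])
f=save("wrist","w7")
for l,z in(("eraser",o["ee_pos"][2]+.009),("water_jar",.102),("cork_mat",.006)):
  for d in models.masks_of(l,"wrist"):
    cs=max(cv2.findContours(d["region"].astype(np.uint8),0,1)[0],key=cv2.contourArea)[:,0]
    P=np.array([ray("wrist",(v,u),z)[:2] for u,v in cs],np.float32)
    print(l,d["score"],d["centre"],cv2.minAreaRect(P))
g=vision.grab_frame("side")[60:270,180:460]
cv2.imwrite("pics/d.png",np.hstack([cv2.resize(f,(400,300)),cv2.resize(g,(400,300))])[:,:,::-1])
E
```

```text
18.75 [0.52600946 0.05760171 0.16866301] 0.48438159902287353 29.959093630313873
eraser 0.58 [81.2, 280.1] ((0.6143851280212402, 0.0684434324502945), (0.043861132115125656, 0.022739771753549576), 6.928691864013672)
water_jar 0.84 [134.7, 288.4] ((0.5922189354896545, 0.06487774103879929), (0.019071917980909348, 0.044578906148672104), 8.246247291564941)
cork_mat 0.81 [146.0, 273.8] ((0.5800926089286804, 0.06497874855995178), (0.06442291289567947, 0.030118552967905998), 88.67943572998047)
cork_mat 0.77 [11.2, 274.0] ((0.7065370082855225, 0.08589590340852737), (0.01763903722167015, 0.057588860392570496), 7.224020481109619)
cork_mat 0.69 [341.0, 318.9] ((0.3574831187725067, -0.024214811623096466), (0.05268166959285736, 0.03801020607352257), 7.19466495513916)
```

View pics/d.png

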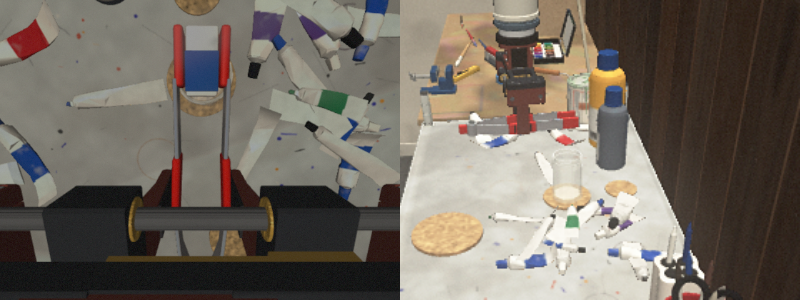

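The eraser is held over the jar's mouth about 6 cm above the rim, and the jar stands upright on the mat. Handing in.

```bash
python3 -c "
from h import *
print(order.close_job())"
```

```text
the job is handed in; nothing more can be done
None
```

The jar stands upright and released on the 100 mm cork mat, and the tongs hold the eraser over the middle of its mouth, about 6 cm above the rim by my last measurement; I handed the job in at about 19 s, but the hand-in returned no verdict.

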